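# Switch the dust-extraction port and start the extractor

### The arm

A 7-joint arm with a two-finger parallel gripper is mounted at the origin on the work surface. World frame = base frame: x ahead of the robot, y to its left, z up, the work surface at z = 0. Lengths are in m, angles in rad, forces in N, time in s.
With the tool pointing down it reaches from about 0.4 to 0.85 m from the base axis. Payload 10.4 kg.
Tool frame: the origin (TCP) lies between the finger pads; the fingertips stand 22 mm ahead of it and the grasp point (between the pads) lies 3 mm ahead of it; z points along the fingers, y is the line along which they close (so a half turn about z gives the same grasp; the last joint's range is limited). The gripper opens to 85 mm and grips with 20 to 120 N. Pads are 22 mm wide; open, the fingers measure 114 mm over their backs; the gripper's body (76 mm by 85 mm) begins 54 mm behind the grasp point. The pads swing forward as they close: fully open they stand 13 mm farther back than shut.
Start: joints at [1.146, 0.332, -0.065, 1.46, 0.022, 1.35, -0.088], TCP at [0.244, -0.575, 0.253] pointing down, gripper open.
Joint ranges: [-2.6, 2.6], [-0.5, 2.12], [-1.47, 1.34], [0.16, 2.42], [-1.27, 4.41], [0.06, 2.06], [-2.6, 2.6]. Speed limits (rad/s): [2.22, 2.22, 2.79, 2.79, 3.14, 3.14, 3.14].

### API

Orientations are given as a unit quaternion [x, y, z, w].
In Python, from workcell import manip, camera, ticket, boxes_of, outline_of gives the robot as it stands.
- The arm moves only by the tool carry_out, never from a script. Its argument "deltas" is a list of rows, each a list of 5 numbers: the shift along the tool's x, y, z as a fraction of full scale, then the turn about the tool's z as a fraction of full scale, then the opening, from -1 (shut) to 1 (fully open), so that 0 is half open. In form: [[tx, ty, tz, spin, gripper], ...]. A call has 1 to 20 rows; each row is the pose to reach, as a shift and turn from the pose commanded when the call began, along the tool's axes at that moment; what a row does not reach only later rows make up. Full scale, the value 1, is 150 mm for a shift and 30 degrees for a turn. A row lasts 1/8 s, in which the tool goes at most 62.5 mm and 10.7 degrees, less where a joint would pass 70% of its speed; a pose out of reach is approached as far as the arm can. A call with a number of a shift or a turn outside -1 to 1 is refused whole. A call with a gripper value outside its range is refused whole. The fingers move at their own pace and stop on an object; "force" is the grip in N (left out, the last holds). Time passes only in rows, so rows that repeat a pose let the fingers close. It gives the time, the measured TCP pose, the force, the opening and the grip force at its end, in the units of the state.
- manip.get_obs(): the state, without advancing time (a new reading comes with each control period).
- camera(name): name is "scene" or "top"; returns a dict with "img" (420x560x3 uint8, red, green, blue), "depth" (420x560 float32, m along the optical axis (not along the pixel's ray), 0 where there is no reading), "vertical_fov" (degrees; the focal length in pixels is half the picture's height over the tangent of half this angle, whatever the lens; pixels are square), "cx", "cy" (the principal point, pixels), "R" (3x3) and "t" (3): a world point X has camera coordinates R X + t. Camera axes: x right, y down, z forward; pixel columns grow to the right and rows downward; lengths in m; the calibration is good to about 2 mm. A picture is of the moment at which its call begins.
- ticket.hand_in(): hands the job in; it is judged then, once.
Trained networks look in a picture, given as the dict that the camera call returned (one of the last four; its "shot" number tells which), for a name from the list of things; names that differ only in an ending like _2 or _b are one class to them, and where a whole thing is asked for, a point or a joint stands for the part that bears it (a point fixed in the world has none). Each returns a list of dicts, best first, with "conf" (0 to 1); they miss things now and then, are a little off and sometimes report something else, mostly with a low value. They report only what shows in the picture. A call takes as long as a camera call.
- boxes_of(query, picture): "position" ([x, y, z] in m, in world coordinates, good to about 4 mm: the middle of the surface that is visible of it).
- outline_of(query, picture): "region" (420x560 bool, what is visible of it).
The state is a dict: "clock": time; "joint_pos": joint angles; "joint_velocities": joint speeds; "tau": joint torques, N m; "position": TCP position; "ee_rot": TCP orientation; "ft_force": force on the tool from outside, world axes, zero at the start; "torque": the same for the moment, N m; "grip_width": opening from 0.0 (shut) to 1.0 (fully open); "grasp_force": force on a finger pad.
Only numpy, scipy, OpenCV 4.12 (cv2) and the standard library are available. Lean on these libraries where they do the work, as an engineer would, in place of code of your own. Each camera call takes 0.05 s, during which the arm holds its last target. There are 200 camera calls.

### The job

Push the white tab of the dust diverter round until the pointer on its black disc points at the yellow mark; only push the tab, do not pinch it between the fingers. Once the selector is set, and not before, press the green start button fully down and let it come up again. Leave everything else on the bench where it is.

Things in the scene. Friction and masses are not known exactly. Their poses are not given: they have to be found in the camera images.
- selector (a joint): turn of the black selector disc, rad, positive counter-clockwise from above; hard stops at -2.5 and 2.5. Starts between -0.7 and 0.7; the four marks stand at -2.09, -1.05, 1.05 and 2.09, colours in changing order, so go through 0, not past the stops. Plain friction (0.3 N m, about 7 N at the tab), no clicks or spring: it stays where it is left
- selector_axis (a point): centre of the black disc (128 mm across), on its vertical axis and its top face, z = 70 mm; a steel hub 26 mm across rises 4 mm here. The disc lies on the dust diverter, a fixed grey drum 190 mm across, 60 mm high, with four black hose stubs reaching 130 mm from the axis
- pointer (a point): tip of the pointer: the white line at the rim of the black disc, 64 mm from the axis, in line with the tab; at the disc's top face
- tab_top (a point): middle of the top edge of the white upright tab on the disc, 45 mm from the axis on the pointer's side, z = 118 mm. The tab stands 48 mm above the disc, 36 mm long radially (27 to 63 mm from the axis) and 16 mm thick across; push on its broad side faces (pinching both at once fails). It turns with the disc
- mark_yellow: round flat yellow mark, 20 mm across, 2 mm thick, fixed on the grey rim of the diverter (top at z = 62 mm), its centre 80 mm from the disc's axis; the wanted setting. Origin at the centre of its underside
- mark_blue: round flat blue mark, 20 mm across, 2 mm thick, fixed on the grey rim of the diverter (top at z = 62 mm), its centre 80 mm from the disc's axis; not wanted
- mark_green: round flat green mark, 20 mm across, 2 mm thick, fixed on the grey rim of the diverter (top at z = 62 mm), its centre 80 mm from the disc's axis; not wanted
- mark_red: round flat red mark, 20 mm across, 2 mm thick, fixed on the grey rim of the diverter (top at z = 62 mm), its centre 80 mm from the disc's axis; not wanted
- start (a joint): travel of the green push button, m: 0 up, 0.006 fully down; spring, about 5 N fully down; counts as pressed from 0.004
- start_top (a point): centre of the top of the green push button, 38 mm across, on top of the fixed yellow start box (100 x 90 mm, 55 mm high); pressed straight down
- offcut: loose pine offcut 45 x 70 x 35 mm lying near the diverter; origin at the centre of its underside; to be left alone
- tape: loose yellow and black tape measure, 62 mm wide, 36 mm high, near the diverter; origin under its centre; to be left alone
- jar: loose amber screw jar, 56 mm across, 60 mm high, about 125 mm beyond the centre of the start box; origin under its centre; to be left alone
- screwdriver: loose screwdriver lying on the robot's side of the start box, its axis along its own x; to be left alone
- glue: loose white glue bottle, 56 mm across, 115 mm high, between and beyond the diverter and the start box; origin under its centre; to be left alone
- mallet: loose mallet with a wooden handle and black head lying at the far side of the bench; to be left alone

How it is judged:
By the outcome, as a careful person would: the job done as asked, in the order asked, and still so for the second after the job is handed in, with the robot touching nothing.
It also fails if it takes over 48 s, if anything falls off the work surface, if the arm or the gripper's body presses on something with over 40 N, if the wrist force passes 120 N, or if a joint passes its speed limit or range.

## Working session

There is one attempt and no reset: what is moved stays moved. The work goes in short steps, Python scripts to look and compute and a tool call to move; the robot and the scene stay as the last step left them, time stands still between calls to the robot, and variables do not carry over. Pictures are saved under pics/ and viewed, at most 10 in all, crops included, and the job is handed in when it is done.

Besides the shell and the picture viewer there is one more tool, called after "Call:" as a command line: name --pt "numbers of a row" for each row, then --argument value for the rest. carry_out: Moves the arm, as the interface text tells. Its arguments: {"type":"object","properties":{"deltas":{"type":"array","items":{"type":"array","items":{"type":"number"}}},"force":{"type":"number"}},"required":["deltas"]}

```bash
mkdir -p pics; cat > h.py <<'E'
import numpy as np, cv2
from workcell import manip, camera, ticket, boxes_of, outline_of
def world(p,mask):
    v,u=np.nonzero(mask&(p["depth"]>0)); d=p["depth"][v,u]
    f=p["img"].shape[0]/2/np.tan(np.radians(p["vertical_fov"])/2)
    c=np.c_[(u-p["cx"])/f*d,(v-p["cy"])/f*d,d]
    return (c-p["t"])@np.asarray(p["R"])
E
python3 - <<'E'
from h import *
np.set_printoptions(precision=4,suppress=True)
ims=[]
for n in ("top","scene"):
    p=camera(n); ims.append(p["img"]); cv2.imwrite(f"pics/{n}0.png",cv2.resize(p["img"][:,:,::-1],(784,588)))
    for q in ("selector_axis","pointer","tab_top","mark_yellow","mark_blue","mark_green","mark_red","start_top","offcut","tape","jar","screwdriver","glue","mallet"):
        print(n,q,[(np.round(b["position"],4),round(b["conf"],2)) for b in boxes_of(q,p)[:2]])
o=manip.get_obs(); print(o)
E
```

```text
top selector_axis [(array([0.5165, 0.186 , 0.0672]), 0.88), (array([ 0.788 , -0.0085,  0.0255]), 0.68)]
top pointer [(array([0.5123, 0.1895, 0.0687]), 0.95)]
top tab_top [(array([0.511 , 0.1911, 0.0704]), 0.76)]
top mark_yellow [(array([0.3506, 0.1704, 0.0324]), 0.22), (array([ 0.6699, -0.192 ,  0.0571]), 0.16)]
top mark_blue [(array([0.474 , 0.1261, 0.0604]), 0.58)]
top mark_green [(array([0.5503, 0.2644, 0.0617]), 0.5)]
top mark_red [(array([0.4767, 0.2642, 0.0636]), 0.43)]
top start_top [(array([ 0.5476, -0.1723,  0.0791]), 0.75)]
top offcut [(array([0.6722, 0.1917, 0.0366]), 0.6)]
top tape []
top jar [(array([ 0.6668, -0.1911,  0.0589]), 0.92), (array([ 0.5484, -0.1722,  0.0804]), 0.48)]
top screwdriver [(array([ 0.4273, -0.1599,  0.0227]), 0.93)]
top glue [(array([ 0.7021, -0.0352,  0.0855]), 0.6)]
top mallet [(array([ 0.7883, -0.0062,  0.0243]), 0.81), (array([ 0.5443, -0.1719,  0.0779]), 0.65)]
scene selector_axis [(array([0.5202, 0.1984, 0.0704]), 0.81)]
scene pointer [(array([0.519 , 0.1959, 0.0681]), 0.61), (array([ 0.6785, -0.1896,  0.0501]), 0.51)]
scene tab_top [(array([
[... 620 characters left out ...]
,  0.0236]), 0.77)]
scene glue [(array([ 0.7174, -0.0165,  0.0725]), 0.89), (array([0.4761, 0.2562, 0.0629]), 0.53)]
scene mallet [(array([0.7908, 0.0177, 0.023 ]), 0.92)]
{'clock': 1.5, 'joint_pos': array([ 1.1464,  0.3322, -0.0647,  1.4601,  0.0216,  1.3499, -0.0885]), 'joint_velocities': array([ 0.0006, -0.0005, -0.0004, -0.0005,  0.0006, -0.    , -0.0004]), 'tau': array([ -0.0005, -62.522 ,   0.0486, -39.1824,   0.0164,   0.0018,
        -0.0001]), 'position': array([ 0.2444, -0.5752,  0.2533]), 'ee_rot': array([0.9799, 0.1995, 0.    , 0.    ]), 'ft_force': array([0.0718, 0.5412, 0.1752]), 'torque': array([-0.0305,  0.019 ,  0.011 ]), 'grasp_force': 0.0, 'grip_width': 1.0003325702856969}
```

View pics/top0.png

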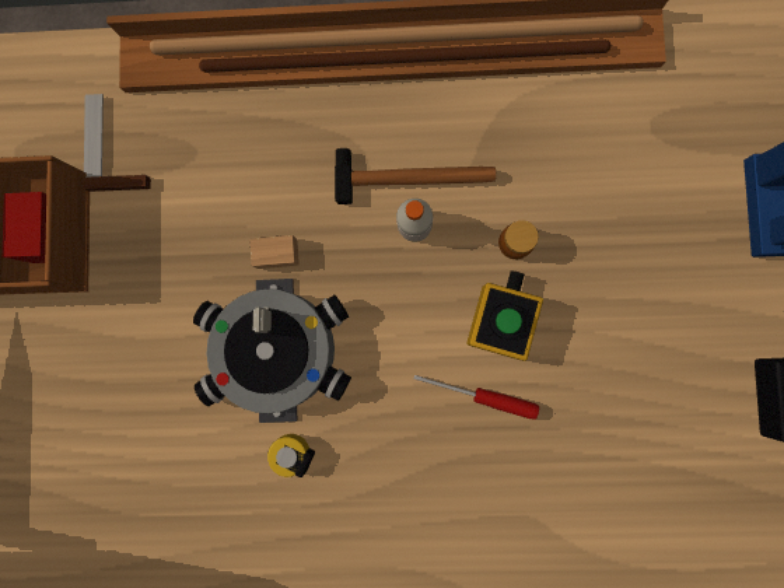

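View pics/scene0.png

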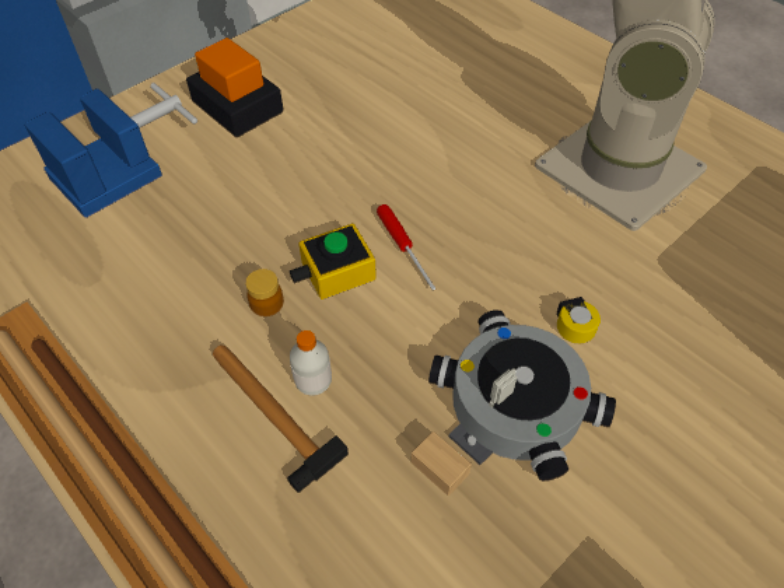

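The top view shows the hub at (265,351), the tab at (262,318), and marks at yellow (312,322), green (222,326), red (223,379) and blue (313,375). The button is at (509,321). Yellow is clockwise of the tab. Next I'll measure these by colour.

```bash
cat >> h.py <<'E'
def hsvmask(p,lo,hi,win):
    h=cv2.cvtColor(p["img"],cv2.COLOR_RGB2HSV); m=cv2.inRange(h,lo,hi)>0
    w=np.zeros_like(m); r0,r1,c0,c1=win; w[r0:r1,c0:c1]=1
    return m&w
def look():
    p=camera("top"); W=(200,305,145,242); R={}
    for n,lo,hi in (("green",(45,100,60),(75,255,255)),("blue",(105,100,60),(125,255,255)),("red",(0,180,90),(6,255,255)),("yellow",(20,150,110),(32,255,255))):
        w=world(p,hsvmask(p,lo,hi,W)); w=w[(w[:,2]>.05)&(w[:,2]<.075)]; R[n]=(len(w),np.median(w,0),(w.max(0)+w.min(0))/2)
    w=world(p,hsvmask(p,(0,0,0),(179,255,255),W)); t=w[(w[:,2]>.10)&(w[:,2]<.13)]
    R["tab"]=(len(t),t.mean(0),np.c_[t.min(0),t.max(0)])
    s=w[(w[:,2]>.0725)&(w[:,2]<.08)]; 
    b=world(p,hsvmask(p,(45,100,60),(75,255,255),(200,260,330,400))); R["button"]=(len(b),b.mean(0),(b.max(0)+b.min(0))/2)
    return p,R,w
E
python3 - <<'E'
from h import *
np.set_printoptions(precision=4,suppress=True)
p,R,w=look()
for k,v in R.items(): print(k,*v)
c=np.mean([R[k][1] for k in ("green","blue","red","yellow") if k in R],0); print("centre",c)
for k in R:
    d=R[k][1]-c; print(k,np.degrees(np.arctan2(d[1],d[0])),np.hypot(*d[:2]))
x=R["tab"]; t=w[w[:,2]>.112]; print(cv2.minAreaRect((t[:,:2]*1000).astype(np.float32)),t[:,2].max())
E
```

```text
green 60 [0.5526 0.2636 0.0612] [0.5525 0.2638 0.0617]
blue 68 [0.4747 0.1246 0.0612] [0.4755 0.1247 0.0609]
red 57 [0.4737 0.2624 0.0617] [0.4728 0.2624 0.0615]
yellow 61 [0.5549 0.1251 0.0609] [0.5548 0.1252 0.0615]
tab 150 [0.559  0.1904 0.1127] [[0.5412 0.5772]
 [0.1839 0.1993]
 [0.1008 0.1201]]
button 257 [ 0.5478 -0.1697  0.0774] [ 0.5486 -0.1701  0.0762]
centre [0.514  0.194  0.0612]
green 60.972539971856335 0.07965929805697224
blue -119.54422521000765 0.07968184126391044
red 120.48159313540818 0.07946603240409367
yellow -59.24559250541382 0.08007642303191954
tab -4.513517752313795 0.04513812097781552
button -84.67805545504604 0.36524455994653887
((559.210693359375, 192.49356079101562), (14.197815895080566, 35.83562469482422), 84.7596664428711) 0.12008544554135946
```

Call:
carry_out --pt "0.15 -0.15 0 0 -1" --pt "0.4 -0.4 0 0 -1" --pt "0.65 -0.65 0 0 -1" --pt "0.9 -0.9 0 0 -1" --pt "1 -1 0 0 -1"

```text
clock: 2.17
position: [0.3253, -0.3759, 0.2537]
ee_rot: [0.98, 0.201, 0.0, 0.0]
ft_force: [-1.2, -0.5, 0.4]
grip_width: -0.001
grasp_force: 0.0
```

Call:
carry_out --pt "0.25 -0.25 0 0 -1" --pt "0.5 -0.5 0 0 -1" --pt "0.75 -0.75 0 0 -1" --pt "1 -1 0 0 -1"

```text
clock: 2.68
position: [0.4037, -0.1809, 0.2536]
ee_rot: [0.98, 0.199, 0.0, 0.0]
ft_force: [1.0, -0.3, 0.8]
grip_width: 0.002
grasp_force: 0.0
```

Call:
carry_out --pt "0.25 -0.25 0 0 -1" --pt "0.5 -0.5 0 0 -1" --pt "0.75 -0.75 0 0 -1" --pt "1 -1 0 0 -1"

```text
clock: 3.18
position: [0.4834, 0.0157, 0.2536]
ee_rot: [0.98, 0.199, 0.0, 0.0]
ft_force: [1.2, -0.6, 0.2]
grip_width: 0.002
grasp_force: 0.0
```

Call:
carry_out --pt "0.25 -0.25 0 0 -1" --pt "0.5 -0.5 0 0 -1" --pt "0.75 -0.75 0 0 -1" --pt "0.9 -0.9 0 0 -1" --pt "1 -1 0 0 -1" --pt "1 -1 0 0 -1"

```text
clock: 3.92
position: [0.5622, 0.2126, 0.2528]
ee_rot: [0.98, 0.2, -0.0, -0.001]
ft_force: [-0.2, 0.6, -0.2]
grip_width: -0.001
grasp_force: 0.0
```

Call:
carry_out --pt "0 0 0 -0.33 -1" --pt "0 0 0 -0.66 -1" --pt "0 0 0 -1 -1"

```text
clock: 4.3
position: [0.5624, 0.2097, 0.2533]
ee_rot: [0.894, 0.448, -0.0, 0.001]
ft_force: [0.1, -0.3, -0.2]
grip_width: -0.001
grasp_force: 0.0
```

Call:
carry_out --pt "0 0 0 -0.33 -1" --pt "0 0 0 -0.66 -1" --pt "0 0 0 -1 -1" --pt "0 0 0 -1 -1"

```text
clock: 4.8
position: [0.5623, 0.21, 0.2532]
ee_rot: [0.75, 0.662, -0.0, 0.0]
ft_force: [0.6, 0.1, -0.1]
grip_width: 0.001
grasp_force: 0.0
```

Call:
carry_out --pt "0.12 0 0.1 0 -1" --pt "0.12 0 0.4 0 -1" --pt "0.12 0 0.7 0 -1" --pt "0.12 0 0.9 0 -1" --pt "0.12 0 0.97 0 -1" --pt "0.12 0 0.97 0 -1"

```text
clock: 5.55
position: [0.5644, 0.2291, 0.1081]
ee_rot: [0.75, 0.662, -0.0, 0.0]
ft_force: [-0.1, 0.9, 1.0]
grip_width: -0.001
grasp_force: 0.0
```

```bash
cat >> h.py <<'E'
C=np.array([.514,.194])
def plan(th,perp,r=.045,z=.107,yawoff=90):
    """fractions to bring tool to tab angle th (deg), perpendicular offset perp, tool x at th+yawoff"""
    o=manip.get_obs(); q=o["ee_rot"]; psi=2*np.arctan2(q[1],q[0])
    a=np.radians(th); tgt=C+r*np.r_[np.cos(a),np.sin(a)]+perp*np.r_[-np.sin(a),np.cos(a)]
    d=tgt-o["position"][:2]; c,s=np.cos(psi),np.sin(psi)
    return np.round([(d[0]*c+d[1]*s)/.15,(d[0]*s-d[1]*c)/.15,(o["position"][2]-z)/.15,(np.degrees(psi)-th-yawoff)/30],3)
E
python3 - <<'E'
from h import *
np.set_printoptions(precision=4,suppress=True)
o=manip.get_obs();print(o["position"],o["ft_force"])
for th in (-4.5,-10,-15,-20,-25,-30,-34): print(th,plan(th,.019))
p=camera("scene"); cv2.imwrite("pics/s1.png",cv2.resize(p["img"][200:400,250:500,::-1],(750,600)))
E
```

```text
[0.5644 0.2291 0.1081] [-0.0555  0.881   1.0303]
-4.5 [-0.134 -0.01   0.007 -0.087]
-10 [-0.162  0.002  0.007  0.096]
-15 [-0.19   0.01   0.007  0.263]
-20 [-0.217  0.017  0.007  0.43 ]
-25 [-0.245  0.02   0.007  0.596]
-30 [-0.274  0.021  0.007  0.763]
-34 [-0.297  0.021  0.007  0.896]
```

View pics/s1.png

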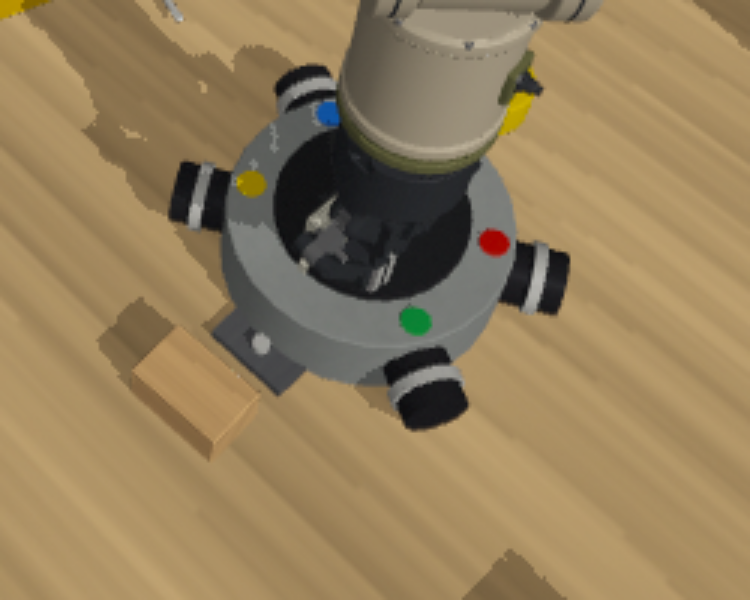

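The close-up shows the closed fingers (about (370,270)) standing on the far side of the tab (about (315,225)), clear of the loose things. I'll push along the arc.

Call:
carry_out --pt "-0.05 -0.005 0 -0.05 -1" --pt "-0.09 -0.01 0 -0.09 -1" --pt "-0.12 -0.01 0 -0.09 -1" --pt "-0.134 -0.01 0 -0.09 -1" --pt "-0.148 -0.003 0 0 -1" --pt "-0.162 0.002 0 0.1 -1" --pt "-0.176 0.006 0 0.18 -1" --pt "-0.19 0.01 0 0.26 -1" --pt "-0.203 0.014 0 0.345 -1" --pt "-0.217 0.017 0 0.43 -1" --pt "-0.231 0.019 0 0.51 -1" --pt "-0.245 0.02 0 0.6 -1" --pt "-0.26 0.021 0 0.68 -1" --pt "-0.274 0.021 0 0.76 -1" --pt "-0.274 0.021 0 0.76 -1"

```text
clock: 7.48
position: [0.5634, 0.1889, 0.1083]
ee_rot: [0.865, 0.501, 0.002, -0.0]
ft_force: [5.8, 3.4, -2.8]
grip_width: -0.001
grasp_force: 2.8
```

```bash
python3 - <<'E'
from h import *
np.set_printoptions(precision=4,suppress=True)
o=manip.get_obs();print(o["position"],o["ft_force"])
for th in (-30,-35,-40,-45,-50,-53,-55,-57,-59.3): print(th,plan(th,.019))
p=camera("scene"); cv2.imwrite("pics/s2.png",cv2.resize(p["img"][200:400,250:500,::-1],(750,600)))
p=camera("top"); cv2.imwrite("pics/t2.png",cv2.resize(p["img"][190:310,130:250,::-1],(600,600)))
E
```

```text
[0.5634 0.1889 0.1083] [ 5.8465  3.3922 -2.8206]
-30 [-0.009 -0.002  0.009  0.006]
-35 [-0.035  0.007  0.009  0.173]
-40 [-0.063  0.015  0.009  0.339]
-45 [-0.091  0.02   0.009  0.506]
-50 [-0.119  0.023  0.009  0.673]
-53 [-0.136  0.023  0.009  0.773]
-55 [-0.147  0.023  0.009  0.839]
-57 [-0.159  0.022  0.009  0.906]
-59.3 [-0.172  0.021  0.009  0.983]
```

View pics/s2.png

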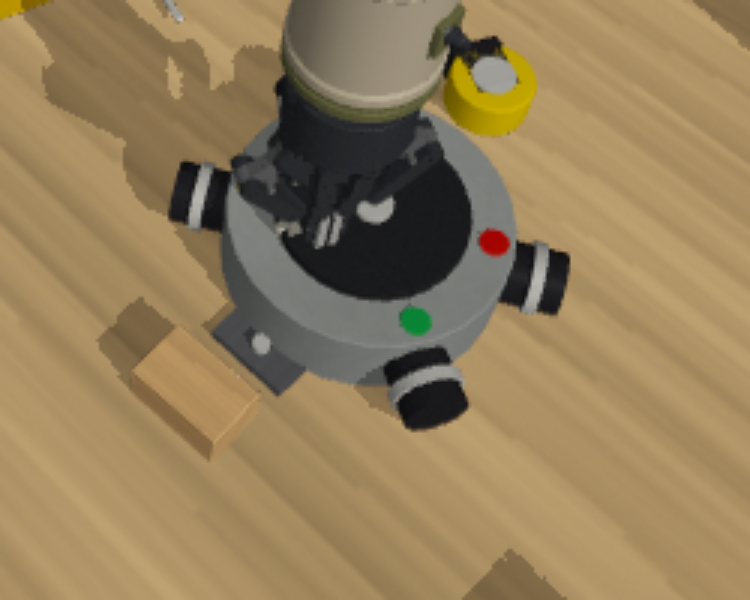

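The pointer has turned to about −30°, the fingers are pushing its side only, and the force matches friction (7 N). I'll go on to just short of the mark, then back off to look.

Call:
carry_out --pt "-0.015 0.005 0 0.09 -1" --pt "-0.029 0.009 0 0.17 -1" --pt "-0.042 0.013 0 0.26 -1" --pt "-0.056 0.017 0 0.34 -1" --pt "-0.07 0.02 0 0.42 -1" --pt "-0.084 0.022 0 0.5 -1" --pt "-0.098 0.024 0 0.59 -1" --pt "-0.112 0.025 0 0.67 -1" --pt "-0.127 0.025 0 0.77 -1" --pt "-0.138 0.025 0 0.84 -1" --pt "-0.138 0.025 0 0.84 -1"

```text
clock: 8.95
position: [0.5565, 0.1685, 0.1083]
ee_rot: [0.954, 0.3, 0.001, 0.0]
ft_force: [5.6, 1.1, -1.7]
grip_width: -0.0
grasp_force: 2.7
```

Call:
carry_out --pt "0.08 0 0 0 -1" --pt "0.12 0 -0.3 0 -1" --pt "0.3 0 -0.6 0 -1" --pt "0.7 0 -0.8 0 -1" --pt "1 0 -0.8 0 -1" --pt "1 0 -0.8 0 -1"

```text
clock: 9.7
position: [0.6791, 0.2572, 0.2256]
ee_rot: [0.953, 0.302, -0.001, -0.001]
ft_force: [0.6, -0.1, -1.0]
grip_width: -0.0
grasp_force: 0.0
```

```bash
cat >> h.py <<'E'
def report():
    p,R,w=look()
    d=R["yellow"][1][:2]-C; print("yellow",R["yellow"][0],np.degrees(np.arctan2(d[1],d[0])))
    for z in (.09,.112):
        t=w[(w[:,2]>z)&(w[:,2]<.125)]; t=t[np.hypot(*(t[:,:2]-C).T)<.075]; m=t.mean(0)[:2]-C
        print(len(t),"tab ang",np.degrees(np.arctan2(m[1],m[0])),np.hypot(*m),cv2.minAreaRect((t[:,:2]*1000).astype(np.float32)))
    return p
E
python3 - <<'E'
from h import *
p=report(); cv2.imwrite("pics/t3.png",cv2.resize(p["img"][190:310,130:250,::-1],(600,600),interpolation=cv2.INTER_CUBIC))
E
```

```text
return _methods._mean(a, axis=axis, dtype=dtype,
  ret = um.true_divide(
Traceback (most recent call last):
  File "h.py", line 29, in report
    p,R,w=look()
          ~~~~^^
  File "h.py", line 15, in look
    w=world(p,hsvmask(p,lo,hi,W)); w=w[(w[:,2]>.05)&(w[:,2]<.075)]; R[n]=(len(w),np.median(w,0),(w.max(0)+w.min(0))/2)
                                                                                                 ~~~~~^^^
ValueError: zero-size array to reduction operation maximum which has no identity
```

```bash
sed -i 's/R\[n\]=(len(w),np.median/if len(w)==0: continue\n        R[n]=(len(w),np.median/; s/w=world(p,hsvmask(p,lo,hi,W)); w=w\[\(.*\)\]; if/w=world(p,hsvmask(p,lo,hi,W)); w=w[\1]\n        if/' h.py
sed -n 12,22p h.py
python3 - <<'E'
from h import *
p=camera("top"); cv2.imwrite("pics/t3.png",cv2.resize(p["img"][190:310,130:250,::-1],(600,600),interpolation=cv2.INTER_CUBIC))
p=report()
E
```

```text
def look():
    p=camera("top"); W=(200,305,145,242); R={}
    for n,lo,hi in (("green",(45,100,60),(75,255,255)),("blue",(105,100,60),(125,255,255)),("red",(0,180,90),(6,255,255)),("yellow",(20,150,110),(32,255,255))):
        w=world(p,hsvmask(p,lo,hi,W)); w=w[(w[:,2]>.05)&(w[:,2]<.075)]
        if len(w)==0: continue
        R[n]=(len(w),np.median(w,0),(w.max(0)+w.min(0))/2)
    w=world(p,hsvmask(p,(0,0,0),(179,255,255),W)); t=w[(w[:,2]>.10)&(w[:,2]<.13)]
    R["tab"]=(len(t),t.mean(0),np.c_[t.min(0),t.max(0)])
    s=w[(w[:,2]>.0725)&(w[:,2]<.08)]; 
    b=world(p,hsvmask(p,(45,100,60),(75,255,255),(200,260,330,400))); R["button"]=(len(b),b.mean(0),(b.max(0)+b.min(0))/2)
    return p,R,w
yellow 62 -59.20793144673859
163 tab ang -55.578885693123596 0.046276873439452366 ((540.8545532226562, 157.19161987304688), (15.966618537902832, 35.87302780151367), 35.857845306396484)
78 tab ang -54.08354861164412 0.04471566412784541 ((540.4345092773438, 156.96829223632812), (14.998733520507812, 35.93379592895508), 34.056331634521484)
```

View pics/t3.png

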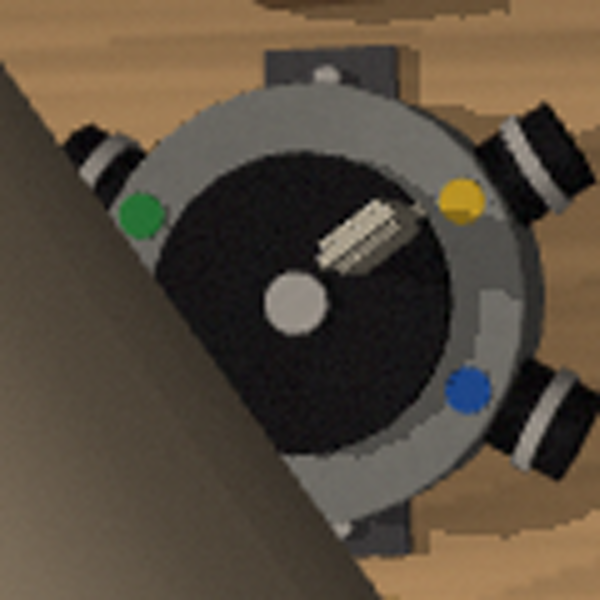

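The pointer stands at about −55° and the yellow mark at −59.2°. I'll return to contact and push about 4.3° more.

Call:
carry_out --pt "-0.35 0 0 0 -1" --pt "-0.7 0 0.1 0 -1" --pt "-0.88 0 0.4 0 -1" --pt "-0.88 0 0.7 0 -1" --pt "-0.88 0 0.8 0 -1" --pt "-0.95 0 0.8 0 -1" --pt "-0.98 0 0.8 0 -1"

```text
clock: 10.72
position: [0.5581, 0.1703, 0.1095]
ee_rot: [0.954, 0.301, 0.001, 0.0]
ft_force: [0.4, 0.9, 0.1]
grip_width: 0.003
grasp_force: 0.0
```

Call:
carry_out --pt "-0.02 0 0 0 -1" --pt "-0.028 0.003 0 0.05 -1" --pt "-0.036 0.007 0 0.1 -1" --pt "-0.0425 0.01 0 0.14 -1" --pt "-0.0425 0.01 0 0.14 -1"

```text
clock: 11.35
position: [0.555, 0.1664, 0.1094]
ee_rot: [0.964, 0.265, 0.002, -0.0]
ft_force: [3.8, 2.8, 2.0]
grip_width: -0.0
grasp_force: 2.7
```

Call:
carry_out --pt "0.08 0 0 0 -1" --pt "0.12 0 -0.3 0 -1" --pt "0.3 0 -0.6 0 -1" --pt "0.7 0 -0.9 0 -1" --pt "1 0 -0.97 0 -1" --pt "1 0 -0.97 0 -1"

```text
clock: 12.1
position: [0.6844, 0.2447, 0.2527]
ee_rot: [0.964, 0.266, 0.0, -0.001]
ft_force: [-0.3, 0.1, -0.5]
grip_width: 0.002
grasp_force: 0.0
```

```bash
python3 - <<'E'
from h import *
p=report();report(); cv2.imwrite("pics/t4.png",cv2.resize(p["img"][190:310,130:250,::-1],(600,600),interpolation=cv2.INTER_CUBIC))
E
```

```text
yellow 64 -59.23393371757059
164 tab ang -58.49683535183711 0.046474216069320055 ((538.4153442382812, 155.9694366455078), (16.014116287231445, 36.14020538330078), 34.4201545715332)
86 tab ang -57.43839680047626 0.045565076472877296 ((538.1851806640625, 155.87423706054688), (14.791038513183594, 36.05353546142578), 30.388700485229492)
yellow 64 -59.24685996592692
163 tab ang -58.42030196768521 0.04654070690986659 ((538.65673828125, 156.4011688232422), (16.5546932220459, 36.56736755371094), 32.63216018676758)
76 tab ang -57.04355874930716 0.04523903392646959 ((538.2801513671875, 156.3041229248047), (15.344459533691406, 36.3255500793457), 31.72845458984375)
```

View pics/t4.png

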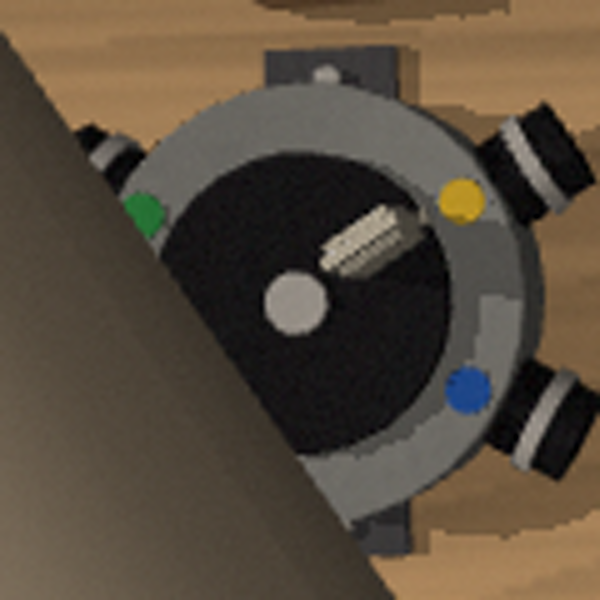

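The pointer tip (427,217) now aims about 1.3° short of yellow (462,200). One small nudge finishes this.

Call:
carry_out --pt "-0.35 0 0.05 0 -1" --pt "-0.7 0 0.2 0 -1" --pt "-0.88 0 0.5 0 -1" --pt "-0.88 0 0.85 0 -1" --pt "-0.88 0 0.97 0 -1" --pt "-0.95 0 0.97 0 -1" --pt "-0.98 0 0.97 0 -1"

```text
clock: 13.08
position: [0.5562, 0.1671, 0.1096]
ee_rot: [0.964, 0.266, 0.001, 0.0]
ft_force: [0.5, 0.1, -0.1]
grip_width: -0.002
grasp_force: 0.0
```

Call:
carry_out --pt "-0.02 0 0 0 -1" --pt "-0.025 0.002 0 0.03 -1" --pt "-0.03 0.004 0 0.05 -1" --pt "-0.03 0.004 0 0.05 -1"

```text
clock: 13.58
position: [0.5542, 0.165, 0.1097]
ee_rot: [0.967, 0.253, 0.003, -0.0]
ft_force: [4.4, 3.3, 0.3]
grip_width: -0.001
grasp_force: 2.7
```

Call:
carry_out --pt "0.08 0 0 0 -1" --pt "0.12 0 -0.3 0 -1" --pt "0.12 0 -0.6 0 -1" --pt "0.12 0 -0.9 0 -1" --pt "0.12 0 -0.97 0 -1"

```text
clock: 14.2
position: [0.5694, 0.1739, 0.257]
ee_rot: [0.967, 0.253, 0.002, -0.0]
ft_force: [-0.3, 0.2, 0.1]
grip_width: -0.003
grasp_force: 0.0
```

Call:
carry_out --pt "-0.1 0.3 0 0 -1" --pt "-0.2 0.6 0 0 -1" --pt "-0.3 0.9 0 0 -1" --pt "-0.4 1 0 0 -1" --pt "-0.4 1 0 0 -1"

```text
clock: 14.82
position: [0.5892, 0.0107, 0.2527]
ee_rot: [0.968, 0.252, -0.001, 0.0]
ft_force: [0.2, 0.1, -0.2]
grip_width: -0.004
grasp_force: 0.0
```

```bash
python3 - <<'E'
from h import *
o=manip.get_obs(); print(o["position"],o["ee_rot"])
p=report();report(); cv2.imwrite("pics/t5.png",cv2.resize(p["img"][190:310,130:250,::-1],(600,600),interpolation=cv2.INTER_CUBIC))
E
```

```text
[0.58923017 0.01067602 0.25270841] [ 9.67853184e-01  2.51514941e-01 -6.39252374e-04  2.00928068e-04]h.py:19: RuntimeWarning: Mean of empty slice.
  R["tab"]=(len(t),t.mean(0),np.c_[t.min(0),t.max(0)])
  ret = um.true_divide(
Traceback (most recent call last):
  File "h.py", line 31, in report
    p,R,w=look()
          ~~~~^^
  File "h.py", line 19, in look
    R["tab"]=(len(t),t.mean(0),np.c_[t.min(0),t.max(0)])
                                     ~~~~~^^^
ValueError: zero-size array to reduction operation minimum which has no identity
```

Call:
carry_out --pt "-0.2 0.23 0 0 -1" --pt "-0.45 0.5 0 0 -1" --pt "-0.7 0.78 0 0 -1" --pt "-0.826 0.922 0 0 -1" --pt "-0.826 0.922 0 0 -1" --pt "-0.826 0.922 0 0 -1"

```text
clock: 15.62
position: [0.5496, -0.1663, 0.2533]
ee_rot: [0.967, 0.254, 0.0, -0.0]
ft_force: [0.0, 0.0, -0.5]
grip_width: 0.002
grasp_force: 0.0
```

```bash
sed -i '/R\["button"\]/s/^.*$//; /R\["tab"\]/s/^.*$//' h.py; python3 - <<'E'
from h import *
o=manip.get_obs(); print(o["position"],o["ee_rot"])
p=camera("top"); cv2.imwrite("pics/t5.png",cv2.resize(p["img"][190:310,130:250,::-1],(600,600),interpolation=cv2.INTER_CUBIC))
report();report()
E
```

```text
[ 0.54960191 -0.16632886  0.25329566] [ 9.67095489e-01  2.54413286e-01  2.09628621e-04 -3.88818860e-04]
yellow 64 -59.270097247972295
162 tab ang -60.20110610471477 0.04654314553964664 ((537.4356079101562, 155.2383575439453), (16.421546936035156, 35.97547149658203), 32.139522552490234)
85 tab ang -59.45686956834468 0.04506025415579556 ((537.122802734375, 155.29747009277344), (14.451533317565918, 35.61178970336914), 28.091577529907227)
yellow 64 -59.320537483008806
163 tab ang -60.16827908696767 0.046272687189759694 ((537.3809204101562, 155.48422241210938), (16.13979721069336, 36.36373519897461), 31.593156814575195)
77 tab ang -59.43800640418767 0.0451869743665983 ((537.3698120117188, 155.47947692871094), (14.833908081054688, 36.34904479980469), 31.923036575317383)
```

View pics/t5.png

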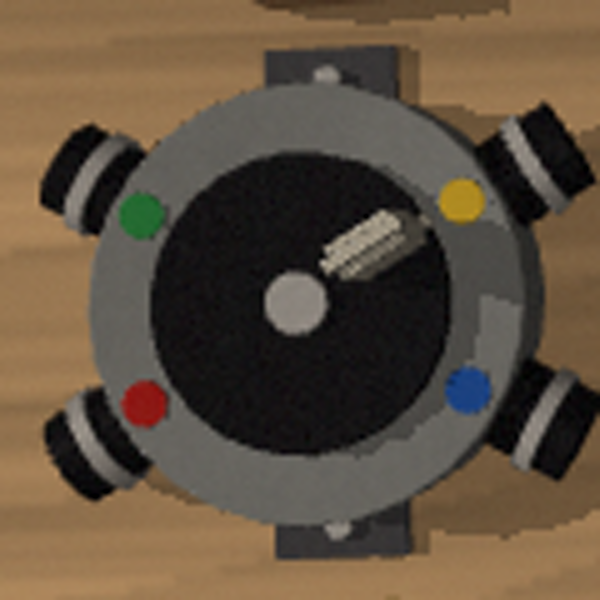

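The pointer line (428,222) now aims at the yellow mark, both at about −59.4°, so the selector is set. Now I'll press the button.

Call:
carry_out --pt "-0.02 0.02 0.3 0 -1" --pt "-0.02 0.02 0.6 0 -1" --pt "-0.02 0.02 0.85 0 -1" --pt "-0.02 0.02 0.95 0 -1" --pt "-0.02 0.02 0.96 0 -1"

```text
clock: 16.4
position: [0.548, -0.1721, 0.1093]
ee_rot: [0.967, 0.254, -0.0, -0.0]
ft_force: [-0.2, 0.1, 0.3]
grip_width: -0.0
grasp_force: 0.0
```

Call:
carry_out --pt "0 0 0.03 0 -1" --pt "0 0 0.06 0 -1" --pt "0 0 0.08 0 -1" --pt "0 0 0.08 0 -1"

```text
clock: 16.9
position: [0.5483, -0.1728, 0.0978]
ee_rot: [0.967, 0.253, 0.001, 0.0]
ft_force: [1.0, 0.5, 3.2]
grip_width: 0.001
grasp_force: 1.5
```

Call:
carry_out --pt "0 0 0.01 0 -1" --pt "0 0 0.02 0 -1" --pt "0 0 0.03 0 -1" --pt "0 0 0.03 0 -1"

```text
clock: 17.4
position: [0.5484, -0.1729, 0.0944]
ee_rot: [0.967, 0.253, 0.0, 0.001]
ft_force: [-2.6, -0.3, 17.8]
grip_width: 0.001
grasp_force: 8.9
```

It is fully down, with the force well past the spring's 5 N. I'll release it and go straight up.

Call:
carry_out --pt "0 0 -0.05 0 -1" --pt "0 0 -0.2 0 -1" --pt "0 0 -0.5 0 -1" --pt "0 0 -0.8 0 -1" --pt "0 0 -1 0 -1" --pt "0 0 -1 0 -1"

```text
clock: 18.15
position: [0.5484, -0.1727, 0.2447]
ee_rot: [0.967, 0.253, 0.001, 0.001]
ft_force: [0.6, -0.6, -0.4]
grip_width: -0.004
grasp_force: 0.0
```

Call:
carry_out --pt "-0.3 0.3 0 0 -1" --pt "-0.6 0.6 0 0 -1" --pt "-0.9 0.9 0 0 -1" --pt "-1 1 0 0 -1" --pt "-1 1 0 0 -1" --pt "-1 1 0 0 -1"

```text
clock: 18.9
position: [0.4912, -0.3749, 0.2422]
ee_rot: [0.967, 0.254, -0.0, -0.001]
ft_force: [-0.3, 0.6, 0.2]
grip_width: -0.002
grasp_force: 0.0
```

```bash
python3 - <<'E'
from h import *
p=report(); b=world(p,hsvmask(p,(45,100,60),(75,255,255),(200,260,330,400))); print(len(b),b.mean(0))
cv2.imwrite("pics/t6.png",cv2.resize(p["img"][:,:,::-1],(784,588)))
E
```

```text
yellow 63 -59.15612378740361
162 tab ang -60.118437291596145 0.046295174808348036 ((537.31884765625, 155.59605407714844), (16.229366302490234, 36.61542892456055), 31.17978286743164)
78 tab ang -58.96062825180418 0.04444097816644928 ((536.9937133789062, 155.70782470703125), (14.826870918273926, 36.11650085449219), 30.359617233276367)
255 [ 0.54785364 -0.16961521  0.07709348]
```

View pics/t6.png

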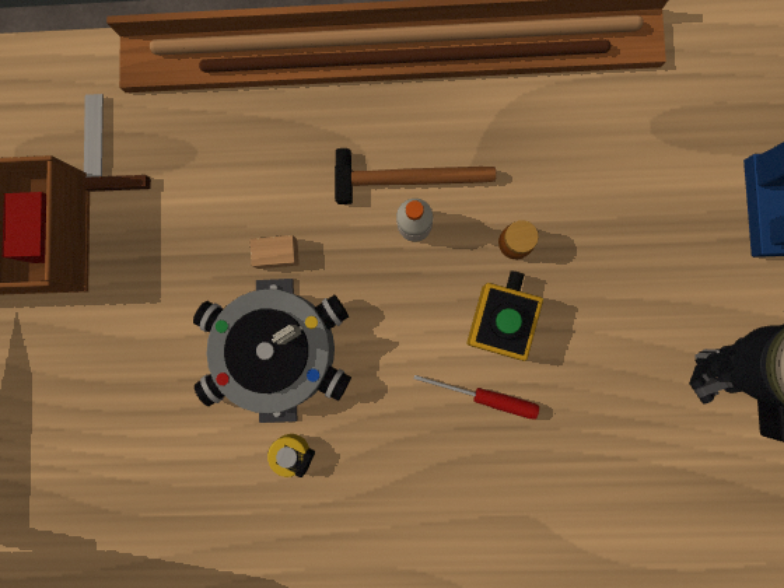

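The final view shows the pointer at the yellow mark (312,322) and the button (509,321) back up at its starting height. The loose things are where they were, and the arm is clear.

```bash
python3 -c "
from workcell import ticket; print(ticket.hand_in())"
```

```text
the job is handed in; nothing more can be done
None
```

The job is handed in: I pushed the selector's pointer round to the yellow mark (within about 1° by camera), then pressed the green start button fully down and it came back up, with nothing else moved and about 19 s on the clock.

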